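# Tip the wet chopping board up into its drying rack

### The arm

A 6-joint arm with a two-finger parallel gripper is mounted at the origin on a cart in front of the work surface, level with it; the furniture and walls round the work are solid. World frame = base frame: x ahead of the robot, y to its left, z up, the work surface at z = 0. Lengths are in m, angles in degrees, forces in N, time in s.
With the tool pointing down it reaches from about 0.25 to 0.725 m from the base axis. Payload 9.7 kg.
Tool frame: the origin (TCP) lies midway between the tips of the shut fingers; the grasp point (between the pads) lies 19 mm behind it; z points along the fingers, y is the line along which they close (so a half turn about z gives the same grasp; the last joint's range is limited). The gripper opens to 85 mm and grips with 20 to 120 N. Pads are 22 mm wide; open, the fingers measure 114 mm over their backs; the gripper's body (76 mm by 85 mm) begins 54 mm behind the grasp point. The pads swing forward as they close: fully open they stand 13 mm farther back than shut.
Start: joints at [74.886, 4.979, 10.078, 95.1, 0, 90], TCP at [0.143, 0.531, 0.231] pointing down, gripper open.
Joint ranges: [-179.16, 179.16], [-48.56, 103.87], [-65.8, 70.77], [-126.05, 130.52], [-82.76, 87.17], [-180, 180]. Speed limits (degrees/s): [127.2, 127.2, 147.25, 180, 180, 180].

### API

Orientations are given as [roll, pitch, yaw] about the fixed x, y, z axes, in that order (R = Rz(yaw) Ry(pitch) Rx(roll)).
In Python, from workcell import bot gives the robot as it stands.
- The arm moves only by the shell command python3 -m crank 'ROWS' [FORCE]. ROWS is JSON, a list of rows, each an object with "gripper": the finger opening in mm, from 0 to 85.4; "travel": the shift along the tool's x, y, z in mm, a list of three; "twist": the turn, a rotation vector about the tool's x, y, z in rad, a list of three. In form: [{"gripper": gripper, "travel": [tx, ty, tz], "twist": [rx, ry, rz]}, ...]. A call has 1 to 12 rows; each row shifts and turns the commanded pose from where the row before left it, along the tool's axes as they then stand; what a row does not reach is not made up. A row lasts 1/8 s, in which the tool goes at most 62.5 mm and 10.7 degrees, less where a joint would pass 70% of its speed; a pose out of reach is approached as far as the arm can. A call is refused whole if a number of a shift passes 62.5 or a number of a turn 0.188, either way. A call with a gripper value outside its range is refused whole. The fingers move at their own pace and stop on an object; FORCE is the grip in N (left out, the last holds). Time passes only in rows, so rows that do not move let the fingers close. It gives the time, the measured TCP pose, the force, the opening and the grip force at its end, in the units of the state.
- bot.get_obs(): the state, without advancing time (a new reading comes with each control period).
- bot.camera(name): name is "scene" or "top" or "wrist"; returns the picture (400x640x3 uint8, red, green, blue); there is no depth.
- bot.calibration(name): a dict with "vfov" (degrees; the focal length in pixels is half the picture's height over the tangent of half this angle, whatever the lens; pixels are square), "cx", "cy" (the principal point, pixels), "camera_from_world" (4x4, takes a point from world to camera coordinates). Camera axes: x right, y down, z forward; pixel columns grow to the right and rows downward; lengths in m; the calibration is good to about 2 mm. A picture is of the moment at which its call begins: read the wrist's pose just before it. calibration takes no time and is no camera call; for the wrist camera it gives the pose at the moment of the call.
- bot.job_done(): hands the job in; it is judged then, once.
The state is a dict: "time": time; "q": joint angles; "qd": joint speeds; "joint_efforts": joint torques, N m; "ee_pos": TCP position; "tcp_rot": TCP orientation; "wrist_force": force on the tool from outside, world axes, zero at the start; "torque": the same for the moment, N m; "opening": finger opening in m; "grasp_force": force on a finger pad.
Only numpy, scipy, OpenCV 4.12 (cv2) and the standard library are available. Lean on these libraries where they do the work, as an engineer would, in place of code of your own. Each camera call takes 0.05 s, during which the arm holds its last target. There are 200 camera calls.

### The job

Put the lemon that is left on the chopping board into the fruit bowl. Then slide the board, lying flat, over the low bevelled lip of the drying rack until its short end is close up to the wire uprights, square to the rack and centred on it; lift it by the edge that hangs over the sink and tip it up, without letting it fall, so that it stands on its short end in the rack's groove and leans back at rest on the wires. Leave everything else where it stands.

Things in the scene. Friction and masses are not known exactly. Their poses are not given: they have to be found in the camera images.
- board_center (a point): Brown wooden chopping board, a plain slab 200 mm (its x) by 260 mm (its y) by 21 mm thick (its z), 0.5 to 0.95 kg, loose, at first lying flat on the worktop left of the sink. Its +y short end faces the rack, short of the lip; its -y short end hangs about 100 to 180 mm over the sink's left edge. This point is the slab's middle, half-way through its thickness.
- board: The same chopping board; its origin is the centre of its underside (10.5 mm below board_center), with the same axes.
- board_rack: Drying rack for the board, fixed on the worktop beyond the board: grey moulded base 236 mm wide (its x), black bevelled lip, two upright steel wire loops. Axes: x along its groove, y from its mouth into the rack (away from the sink), z up. Origin: at worktop height at the groove's front wall, middle of the width. The board in place (standing, leaning) has its middle at about x = 0, y = 50 mm, z = 130 mm.
- rack_lip (a point): Top of the rack's lip, at the groove's front wall, middle of the width; axes as the rack's. A bevelled ramp rises from the worktop, 52 mm in front (-y), smoothly at 8 degrees to this lip, 7 mm high. Behind it (+y) lies the groove for the board's end: 31 mm wide, floor 2 mm above the worktop, so 5 mm deep.
- rack_wires (a point): Foot of the rack's wires at the back of the groove, middle of the width: front faces of four 6 mm steel wires at x = -92, -32, 32 and 92 mm, 31 mm behind the groove's front wall. A 12 mm high wall closes the groove between them. They lean back (+y with height) 15 degrees and are 205 mm high; axes as the rack's.
- lemon_center (a point): Yellow lemon, 77 mm long (its x) by 51 mm across (its y) by 51 mm high, lying on the chopping board at first; this point is its centre. It may roll a little if nudged.
- fruit_bowl: Fruit bowl, olive green outside and white inside, 170 mm across the rim, 87 mm high, inner floor 11 mm high, empty, loose (0.6 kg); origin at the centre of its underside, z up.
- sink_edge (a point): Fixed point on the left edge of the sink, at worktop height. The edge runs straight along world x from the sink's front left corner, 50 mm nearer to the robot than this point, to 300 mm beyond it; towards -y of it the sink opens, about 0.2 m deep. In front of the sink, towards the robot, the worktop is a strip 130 mm wide.
- tin: Bystander, leave alone: upright food tin, cream and brown, 74 mm across, 109 mm high; origin at its underside.
- honey_jar: Bystander, leave alone: glass jar with a black lid, 62 mm across, 99 mm high; origin at its underside.
- pepper_mill: Bystander, leave alone: wooden pepper mill, 58 mm across, 170 mm high; origin at its underside.
- onion: Bystander, leave alone: red onion, 66 mm across, 71 mm high; origin at its underside.
- mug: Bystander, leave alone: green and white mug, 78 mm across without its handle, 101 mm high; origin at its underside.
- salt_shaker: Bystander, leave alone: clear salt shaker with a grey top, 44 mm across, 90 mm high; origin at its underside.
- lemon: The same lemon; its origin is on its underside as it first lies, 25 mm below its centre.

How it is judged:
By the outcome, as a careful person would: the job done as asked, in the order asked, and still so for the second after the job is handed in, with the robot touching nothing.
It also fails if it takes over 72 s, if anything falls off the work surface, if the arm or the gripper's body presses on something with over 40 N, if the wrist force passes 120 N, or if a joint passes its speed limit or range.

## Working session

There is one attempt and no reset: what is moved stays moved. The work goes in short steps, Python scripts to look and compute and a shell command to move; the robot and the scene stay as the last step left them, time stands still between calls to the robot, and variables do not carry over. Pictures are saved under pics/ and viewed, at most 10 in all, crops included, and the job is handed in when it is done.

```bash
mkdir -p pics; ls
python3 - <<'E'
from workcell import bot
import cv2
o=bot.get_obs(); print(o)
for n in ("scene","top","wrist"):
    c=bot.calibration(n); print(n,c)
    cv2.imwrite(f"pics/{n}0.png",bot.camera(n)[:,:,::-1])
E
```

```text
pics
{'time': 0.0, 'q': array([7.48849607e+01, 5.01081856e+00, 1.00343110e+01, 9.50993093e+01,
       1.05713285e-03, 8.99990117e+01]), 'qd': array([-0.12462537, -0.07641573,  0.01132393, -0.0317107 ,  0.04508066,
       -0.13745071]), 'joint_efforts': array([ 2.57575475e-04, -5.20387316e+01,  4.64804614e+01,  1.61174114e-02,
        4.48081209e-05,  5.13995246e-06]), 'ee_pos': array([0.14335213, 0.53075284, 0.23058449]), 'tcp_rot': array([-1.79924183e+02, -1.05843976e-03,  1.64885948e+02]), 'wrist_force': array([-0.08799221, -0.47560013, -0.20853917]), 'torque': array([ 0.01398304,  0.01707307, -0.02108724]), 'grasp_force': 0.0, 'opening': 0.08542465457158381}
scene {'vfov': 52.301102455891105, 'cx': 316.81467690299735, 'cy': 200.95894405035926, 'camera_from_world': array([[ 0.72859626, -0.68494082, -0.00188605, -0.37211635],
       [-0.34411185, -0.36366056, -0.86564313,  0.27486058],
       [ 0.59222844,  0.63135336, -0.50065797,  0.81530337],
       [ 0.        ,  0.        ,  0.        ,  1.        ]])}
top {'vfov': 44.27012358692855, 'cx': 314.373943499137, 'cy': 201.0414504532443, 'camera_from_world': array([[-0.44520559, -0.89540175, -0.00690632,  0.34992308],
       [-0.79605465,  0.39931682, -0.45480003,  0.48887846],
       [ 0.40998655, -0.19698171, -0.89056681,  1.62844305],
       [ 0.        ,  0.        ,  0.        ,  1.        ]])}
wrist {'vfov': 69.80662068999638, 'cx': 323.96216874085394, 'cy': 200.11669534846774, 'camera_from_world': array([[ 0.26128736,  0.96525878, -0.00209965, -0.55036297],
       [ 0.91927722, -0.24817599,  0.30551281, -0.0396868 ],
       [ 0.29437783, -0.0817568 , -0.95218565,  0.38049954],
       [ 0.        ,  0.        ,  0.        ,  1.        ]])}
```

View pics/scene0.png

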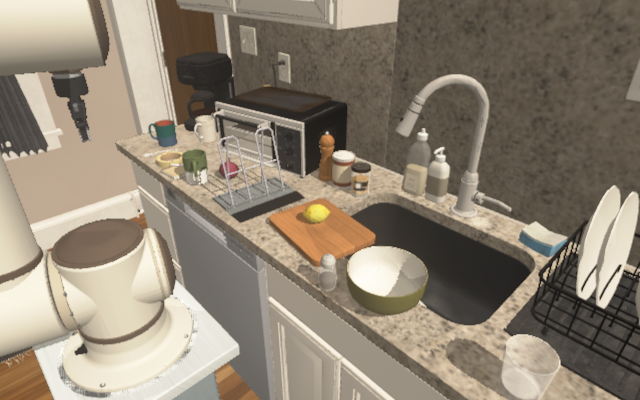

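View pics/top0.png

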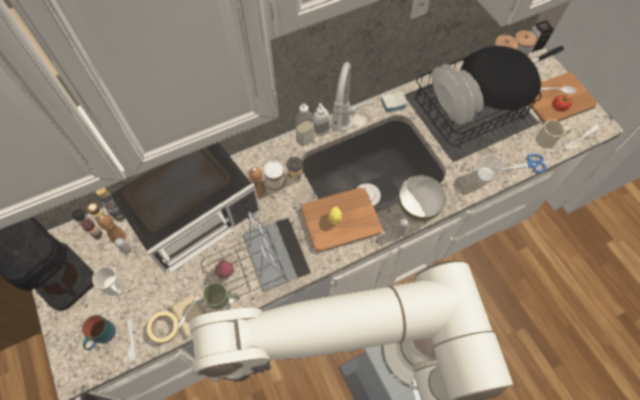

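```bash
cat > h.py <<'E'
import numpy as np, cv2
from scipy.spatial.transform import Rotation as Rn
def cam(c): 
    f=200/np.tan(np.radians(c["vfov"]/2)); return f,c["cx"],c["cy"],np.array(c["camera_from_world"])
def ray(c,p):
    f,cx,cy,T=cam(c); d=T[:3,:3].T@np.array([(p[0]-cx)/f,(p[1]-cy)/f,1]); return -T[:3,:3].T@T[:3,3],d
def atz(c,p,z):
    o,d=ray(c,p); return o+d*(z-o[2])/d[2]
def proj(c,X):
    f,cx,cy,T=cam(c); q=T[:3,:3]@np.asarray(X)+T[:3,3]; return np.array([f*q[0]/q[2]+cx,f*q[1]/q[2]+cy])
def tri(*cp):
    A=np.zeros((3,3));b=np.zeros(3)
    for c,p in cp:
        o,d=ray(c,p);d=d/np.linalg.norm(d);M=np.eye(3)-np.outer(d,d);A+=M;b+=M@o
    return np.linalg.solve(A,b)
E
python3 - <<'E'
import cv2
a=cv2.imread("pics/scene0.png")[110:310,205:435]; b=cv2.imread("pics/top0.png")[150:300,230:450]
cv2.imwrite("pics/sc.png",cv2.resize(a,None,fx=3,fy=3,interpolation=cv2.INTER_CUBIC)[:600])
cv2.imwrite("pics/tc.png",cv2.resize(b,None,fx=3.6,fy=3.6,interpolation=cv2.INTER_CUBIC))
E
```

```text
(no output)
```

View pics/sc.png

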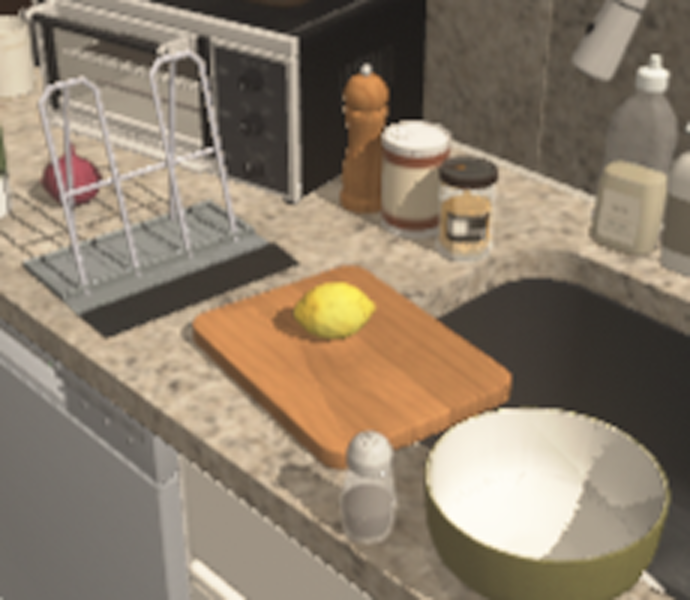

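View pics/tc.png

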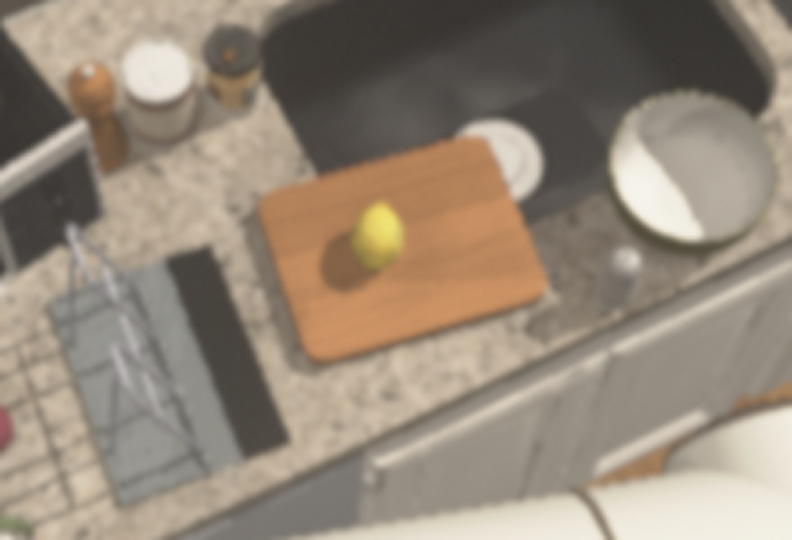

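```bash
cat > m.py <<'E'
from h import *
from workcell import bot
S=bot.calibration("scene");T=bot.calibration("top")
s=lambda u,v:(u/3+205,v/3+110); t=lambda u,v:(u/3.6+230,v/3.6+150)
np.set_printoptions(precision=4,suppress=True)
for n,a,b,z in [("lemon",(335,310),(378,236),.046),("+y-x",(190,325),(312,362),.021),("+y+x",(360,266),(258,203),.021),("-y+x",(514,382),(487,136),.021),("-y-x",(337,460),(550,294),.021),
 ("lipfront-x",(105,332),(288,438),0),("lipfront+x",(297,262),(212,248),0),("lipback-x",(80,312),(243,460),.007),("lipback+x",(262,243),(168,258),.007),("bowl",(547,487),(692,167),.087),("salt",(370,440),(627,257),.088),("mill",(366,75),(92,80),.165),("wiretop1",(75,82),(120,355),.2),("wiretop2",(180,55),(72,232),.2),("honey",(468,170),(232,48),.099)]:
    print(n,"tri",tri((S,s(*a)),(T,t(*b))),"S",atz(S,s(*a),z)[:2],"T",atz(T,t(*b),z)[:2])
E
python3 m.py
```

```text
lemon tri [0.5421 0.0365 0.0456] S [0.5443 0.0362] T [0.5399 0.0376]
+y-x tri [0.4605 0.1526 0.0117] S [0.4532 0.1407] T [0.4562 0.1546]
+y+x tri [0.6509 0.1206 0.0123] S [0.6496 0.1107] T [0.64   0.1258]
-y+x tri [ 0.6053 -0.1285  0.0181] S [ 0.6042 -0.131 ] T [ 0.6025 -0.1265]
-y-x tri [ 0.4181 -0.0976  0.0152] S [ 0.4158 -0.1029] T [ 0.414  -0.0946]
lipfront-x tri [0.401  0.2088 0.0043] S [0.4045 0.2147] T [0.4023 0.2082]
lipfront+x tri [0.6261 0.1864 0.0019] S [0.6323 0.1895] T [0.6239 0.1875]
lipback-x tri [0.4024 0.2576 0.0035] S [0.4015 0.2528] T [0.3996 0.2585]
lipback+x tri [0.6267 0.2359 0.0089] S [0.6245 0.2378] T [0.6309 0.2342]
bowl tri [ 0.455  -0.2776  0.0759] S [ 0.4459 -0.2855] T [ 0.4495 -0.2715]
salt tri [ 0.3937 -0.1616  0.0859] S [ 0.3923 -0.1634] T [ 0.3927 -0.1606]
mill tri [0.7769 0.238  0.1584] S [0.7705 0.2273] T [0.7694 0.2407]
wiretop1 tri [0.4742 0.3359 0.2053] S [0.4816 0.3481] T [0.4762 0.3356]
wiretop2 tri [0.6012 0.3282 0.2055] S [0.6048 0.3385] T [0.6075 0.3263]
honey tri [0.7812 0.0852 0.0956] S [0.7769 0.0806] T [0.7784 0.0864]
```

```bash
python3 -m crank '[{"gripper":85,"travel":[-19,-14,-5],"twist":[0,0,0]},{"gripper":85,"travel":[-38,-27,-6],"twist":[0,0,0]},{"gripper":85,"travel":[-38,-27,-6],"twist":[0,0,0]},{"gripper":85,"travel":[-38,-27,-6],"twist":[0,0,0]},{"gripper":85,"travel":[-38,-27,-6],"twist":[0,0,0]},{"gripper":85,"travel":[-38,-27,-6],"twist":[0,0,0]},{"gripper":85,"travel":[-38,-27,-6],"twist":[0,0,0]},{"gripper":85,"travel":[-38,-27,-6],"twist":[0,0,0]},{"gripper":85,"travel":[-38,-27,-6],"twist":[0,0,0]},{"gripper":85,"travel":[-38,-27,-6],"twist":[0,0,0]},{"gripper":85,"travel":[-38,-27,-6],"twist":[0,0,0]},{"gripper":85,"travel":[-38,-27,-6],"twist":[0,0,0]}]' 40
cat > obs.py <<'E'
import sys,pickle
from workcell import bot
import cv2,numpy as np
np.set_printoptions(precision=4,suppress=True)
def snap(cam,name):
    c=bot.calibration(cam); cv2.imwrite(f"pics/{name}.png",bot.camera(cam)[:,:,::-1]); pickle.dump(c,open(f"pics/{name}.pkl","wb"))
o=bot.get_obs()
open("q.txt","a").write(repr([o[k].tolist() for k in("q","ee_pos","tcp_rot")])+"\n")
print(round(o["time"],2),"q",o["q"],o["ee_pos"],o["tcp_rot"],"F",o["wrist_force"],"op",o["opening"],o["grasp_force"])
for a in sys.argv[1:]: snap(*a.split(":"))
E
python3 obs.py wrist:w1
```

```text
time: 1.65
ee_pos: [0.4846, 0.1144, 0.3029]
tcp_rot: [180.0, 0.0, 164.9]
wrist_force: [0.8, -0.3, 0.3]
opening: 0.0849
grasp_force: 0.0
1.65 q [ 13.2915   0.0518  13.0795 102.9963  -0.0076  28.4404] [0.4846 0.1144 0.3029] [179.9918   0.0311 164.8511] F [ 0.8362 -0.271   0.3199] op 0.08489366897017889 0.0
```

View pics/w1.png

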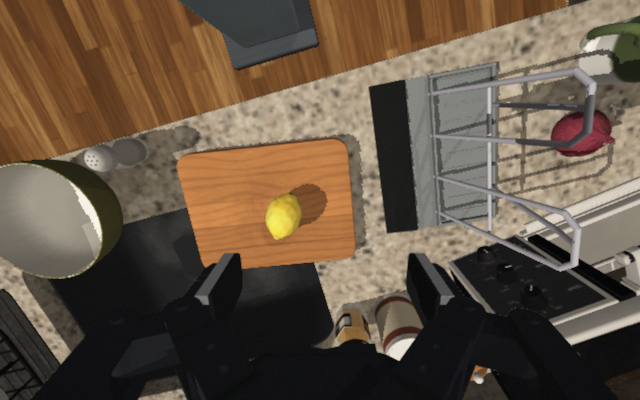

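```bash
cat > fit.py <<'E'
import sys,pickle
from h import *
np.set_printoptions(precision=4,suppress=True)
def plane(c,mask,z):
    ys,xs=np.nonzero(mask); return np.array([atz(c,p,z)[:2] for p in zip(xs,ys)],np.float32)
def rect(P):
    (cx,cy),(w,h),a=cv2.minAreaRect((P*1000).astype(np.float32)); return (cx/1000,cy/1000),(w,h),a
def big(m,clip=None):
    m=cv2.morphologyEx(m.astype(np.uint8),cv2.MORPH_OPEN,np.ones((3,3))); n,l,s,_=cv2.connectedComponentsWithStats(m); return l==1+np.argmax(s[1:,4])
def board(name,z=.021,x0=120,x1=420,y0=100,y1=300):
    c=pickle.load(open(f"pics/{name}.pkl","rb")); im=cv2.imread(f"pics/{name}.png"); h=cv2.cvtColor(im,cv2.COLOR_BGR2HSV).astype(int)
    roi=np.zeros(h.shape[:2],bool); roi[y0:y1,x0:x1]=1
    return c,im,h,roi
if __name__=="__main__":
    c,im,h,roi=board("w1")
    lem=big(roi&(h[...,0]>=21)&(h[...,0]<36)&(h[...,1]>110)&(h[...,2]>110))
    bd=big(roi&(h[...,0]<21)&(h[...,1]>100)&(h[...,2]>60))
    print("board",rect(plane(c,bd,.021)))
    P=plane(c,lem,.046); m=P.mean(0); w,v=np.linalg.eigh(np.cov(P.T)); print("lemon",m,rect(P),"axis",np.degrees(np.arctan2(v[1,1],v[0,1])),2*np.sqrt(w))
    lip=big(roi&(h[...,2]<50)&(np.arange(640)[None]>365)&(np.arange(400)[:,None]<240))
    print("lip",rect(plane(c,lip,.004)))
    for n,p,z in[("lipf-x",(370,85),0),("lipf+x",(388,233),0),("lipb-x",(405,80),.007),("lipb+x",(418,229),.007),("sinkedge",(312,262),0),("sinkedge2",(330,340),0),("sinkcorner",(58,285),0),("bowlR",(122,215),.08),("foot1",(434,93),.01),("foot2",(433,135),.01),("foot3",(437,177),.01),("foot4",(440,216),.01)]: print(n,atz(c,p,z)[:2])
    T=pickle.load if 0 else None
E
python3 fit.py
```

```text
board ((0.533128662109375, 0.013801239013671874), (259.7125244140625, 200.72360229492188), 80.93605041503906)
lemon [0.541  0.0367] ((0.5419195556640625, 0.0355731086730957), (52.398460388183594, 70.82211303710938), 73.35282135009766) axis 145.747894033279 [0.0255 0.0366]
lip ((0.5260621337890625, 0.21990632629394533), (50.43246078491211, 215.55633544921875), 85.04134368896484)
lipf-x [0.3962 0.2082]
lipf+x [0.6324 0.1876]
lipb-x [0.403  0.2563]
lipb+x [0.6348 0.2363]
sinkedge [0.6521 0.0481]
sinkedge2 [0.8251 0.035 ]
sinkcorner [ 0.5772 -0.4074]
bowlR [ 0.4712 -0.1662]
foot1 [0.4307 0.2923]
foot2 [0.4887 0.2822]
foot3 [0.5539 0.2786]
foot4 [0.6199 0.2739]
```

```bash
python3 -m crank '[{"gripper":85,"travel":[0,0,30],"twist":[0,0,0.166]},{"gripper":85,"travel":[0,0,30],"twist":[0,0,0.166]},{"gripper":85,"travel":[-22.5,-8.2,35],"twist":[0,0,0]},{"gripper":85,"travel":[-22.5,-8.2,35],"twist":[0,0,0]},{"gripper":85,"travel":[-22.5,-8.2,35],"twist":[0,0,0]},{"gripper":85,"travel":[-22.5,-8.2,35],"twist":[0,0,0]},{"gripper":85,"travel":[0,0,35],"twist":[0,0,0]},{"gripper":85,"travel":[0,0,25],"twist":[0,0,0]},{"gripper":85,"travel":[0,0,14],"twist":[0,0,0]},{"gripper":40,"travel":[0,0,0],"twist":[0,0,0]},{"gripper":40,"travel":[0,0,0],"twist":[0,0,0]},{"gripper":40,"travel":[0,0,0],"twist":[0,0,0]}]' 25; python3 obs.py
```

```text
time: 3.2
ee_pos: [0.541, 0.0391, 0.0299]
tcp_rot: [179.9, 0.1, 145.9]
wrist_force: [-1.8, -0.7, 5.9]
opening: 0.0491
grasp_force: 26.2
3.2 q [  4.1411   4.8282 -12.4244  72.6241  -0.0181  38.2735] [0.541  0.0391 0.0299] [179.9378   0.1081 145.8675] F [-1.8433 -0.6801  5.9127] op 0.049051897425092666 26.239238598080874
```

```bash
python3 -m crank '[{"gripper":40,"travel":[0,0,-20],"twist":[0,0,0]},{"gripper":40,"travel":[0,0,-45],"twist":[0,0,0]},{"gripper":40,"travel":[0,0,-50],"twist":[0,0,0]},{"gripper":40,"travel":[0,-10,-45],"twist":[0,0,0]},{"gripper":40,"travel":[-8,-28,-10],"twist":[0,0,0]},{"gripper":40,"travel":[-12,-42,0],"twist":[0,0,0]},{"gripper":40,"travel":[-12,-42,0],"twist":[0,0,0]},{"gripper":40,"travel":[-12,-42,0],"twist":[0,0,0]},{"gripper":40,"travel":[-12,-42,0],"twist":[0,0,0]},{"gripper":40,"travel":[-9,-32,0],"twist":[0,0,0]},{"gripper":40,"travel":[-6,-28,0],"twist":[0,0,0]},{"gripper":40,"travel":[0,0,0],"twist":[0,0,0]}]'; python3 obs.py wrist:w2
```

```text
time: 4.7
ee_pos: [0.4493, -0.2222, 0.1988]
tcp_rot: [180.0, 0.0, 145.7]
wrist_force: [0.5, 0.8, -0.5]
opening: 0.0492
grasp_force: 26.3
4.7 q [-26.3095  -2.3059  -0.9507  91.3067  -0.0051   7.965 ] [ 0.4493 -0.2222  0.1988] [179.9983   0.0488 145.7255] F [ 0.5239  0.7868 -0.5032] op 0.04918308534943749 26.284257323713973
```

View pics/w2.png

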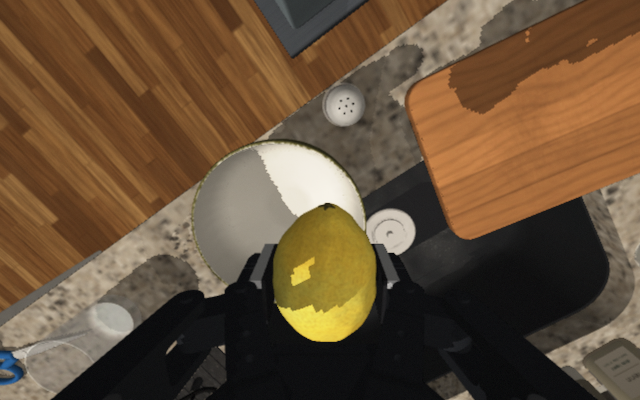

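Run:
```python
from h import *
import pickle
from scipy.optimize import least_squares
c=pickle.load(open("pics/w2.pkl","rb"))
P=np.array([atz(c,p,.087)[:2] for p in [(192,220),(270,140),(365,205),(215,168),(335,160),(205,262)]])
r=least_squares(lambda v:np.hypot(*(P-v[:2]).T)-v[2],[.45,-.28,.085]); print(r.x,r.fun)
r=least_squares(lambda v:np.hypot(*(P-v[:2]).T)-.085,[.45,-.28]); print(r.x,r.fun)
d=r.x[:2]-[.4493,-.2222]; a=np.radians(145.7); print(d@[np.cos(a),np.sin(a)],d@[np.sin(a),-np.cos(a)])
# verify sink edge / board corner
print(atz(c,(405,95),.021),atz(c,(470,238),.021))
```

```text
[ 0.45435763 -0.27472856  0.08473718] [ 0.00031489  0.00111044 -0.00074148 -0.00164419  0.00056007  0.00040028]
[ 0.45467026 -0.27479839] [ 0.00020703  0.0011524  -0.0010254  -0.00160828  0.00046398  0.00012502]
-0.034076921639631476 -0.04042515669415846
[ 0.4222246  -0.09965692  0.021     ] [ 0.61119009 -0.11490094  0.021     ]
```

```bash
python3 -m crank '[{"gripper":40,"travel":[-17,-20,10],"twist":[0,0,0]},{"gripper":40,"travel":[-17,-20,20],"twist":[0,0,0]},{"gripper":40,"travel":[0,0,45],"twist":[0,0,0]},{"gripper":40,"travel":[0,0,45],"twist":[0,0,0]},{"gripper":40,"travel":[0,0,30],"twist":[0,0,0]},{"gripper":40,"travel":[0,0,15],"twist":[0,0,0]},{"gripper":40,"travel":[0,0,0],"twist":[0,0,0]},{"gripper":62,"travel":[0,0,0],"twist":[0,0,0]},{"gripper":62,"travel":[0,0,0],"twist":[0,0,0]},{"gripper":62,"travel":[0,0,-25],"twist":[0,0,0]},{"gripper":62,"travel":[0,0,-55],"twist":[0,0,0]},{"gripper":62,"travel":[0,0,-60],"twist":[0,0,0]}]'; python3 obs.py wrist:w3
```

```text
time: 6.25
ee_pos: [0.4552, -0.2729, 0.1753]
tcp_rot: [180.0, 0.0, 145.9]
wrist_force: [1.2, -0.6, -0.1]
opening: 0.0615
grasp_force: 0.0
6.25 q [-30.9475   1.5319   0.2681  88.7254   0.0016   3.1958] [ 0.4552 -0.2729  0.1753] [179.9978   0.0107 145.8567] F [ 1.1795 -0.5675 -0.0709] op 0.061471950364109164 0.0
```

```bash
cat > plan.py <<'E'
from h import *
def Rm(rpy): return Rn.from_euler('xyz',rpy,degrees=True)
def rows(p0,R0,poses):
    """poses: list of (p,R); prints travel mm, twist rad per row (tool frame of row start), compensating rounding"""
    p=np.array(p0,float);R=R0
    for P,Q in poses:
        tr=np.round(R.inv().apply(np.array(P)-p)*1000,1); tw=np.round((R.inv()*Q).as_rotvec(),3)
        print(tr.tolist(),tw.tolist()); p=p+R.apply(tr/1000); R=R*Rn.from_rotvec(tw)
def lin(p0,R0,p1,R1,n):
    v=(R1*R0.inv()).as_rotvec(); return [(np.array(p0)+(np.array(p1)-p0)*k/n,Rn.from_rotvec(v*k/n)*R0) for k in range(1,n+1)]
E
python3 - <<'E'
from plan import *
p0=[.4552,-.2729,.1753];R0=Rm([180,0,145.86]);p1=[.509,-.138,.14];R1=Rm([180,0,80.94])
rows(p0,R0,lin(p0,R0,p1,R1,7))
E
```

```text
[4.5, 20.3, 5.0] [0.0, -0.0, 0.162]
[7.6, 19.3, 5.1] [-0.0, -0.0, 0.162]
[10.7, 17.7, 5.0] [-0.0, -0.0, 0.162]
[13.4, 15.9, 5.1] [-0.0, -0.0, 0.161]
[15.8, 13.5, 5.0] [-0.0, -0.0, 0.162]
[17.7, 10.7, 5.1] [-0.0, -0.0, 0.162]
[19.2, 7.8, 5.0] [-0.0, -0.0, 0.162]
```

```bash
python3 -m crank '[{"gripper":85,"travel":[4.5,20.3,5],"twist":[0,0,0.162]},{"gripper":85,"travel":[7.6,19.3,5],"twist":[0,0,0.162]},{"gripper":85,"travel":[10.7,17.7,5],"twist":[0,0,0.162]},{"gripper":85,"travel":[13.4,15.9,5],"twist":[0,0,0.161]},{"gripper":85,"travel":[15.8,13.5,5],"twist":[0,0,0.162]},{"gripper":85,"travel":[17.7,10.7,5],"twist":[0,0,0.162]},{"gripper":85,"travel":[19.2,7.8,5],"twist":[0,0,0.162]},{"gripper":85,"travel":[0,0,50],"twist":[0,0,0]},{"gripper":85,"travel":[0,0,50],"twist":[0,0,0]},{"gripper":85,"travel":[0,0,35],"twist":[0,0,0]},{"gripper":85,"travel":[0,0,15],"twist":[0,0,0]}]'; python3 obs.py wrist:w4
```

```text
time: 7.68
ee_pos: [0.5086, -0.1381, -0.0129]
tcp_rot: [-179.9, -0.0, 80.9]
wrist_force: [0.2, 0.0, -0.3]
opening: 0.085
grasp_force: 0.0
7.67 q [-15.1864   4.5896 -17.5836  67.9127   0.0002  83.8709] [ 0.5086 -0.1381 -0.0129] [-179.9146   -0.0093   80.9427] F [ 0.2275  0.0176 -0.2537] op 0.08495684355420406 0.0
```

View pics/w4.png

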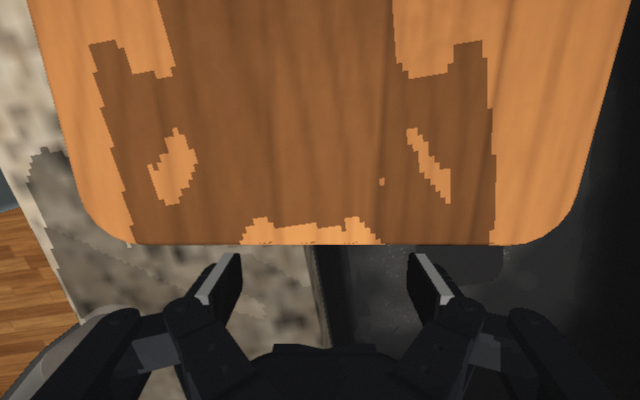

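Run:
```python
from plan import *
import pickle
c=pickle.load(open("pics/w4.pkl","rb"))
print("sink front edge",[atz(c,p,0)[:2] for p in[(316,255),(328,340)]]); print("board ends",[atz(c,p,.021)[:2] for p in[(80,190),(582,190),(200,244),(450,244)]])
p0=[.5086,-.1381,.067];R0=Rm([180,0,80.94]);p1=[.6545,-.0056,.067];R1=Rm([180,0,170.94])
rows(p0,R0,lin(p0,R0,p1,R1,10))
p0=[.6545,-.0056,-.009];p1=[.6104,.0041,-.009];R2=Rm([180,0,175]);print();rows(p0,R1,lin(p0,R1,p1,R2,9))
```

```text
sink front edge [array([ 0.50624581, -0.12897301]), array([ 0.50399874, -0.18296959])]
board ends [array([ 0.42153479, -0.07480227]), array([ 0.61677775, -0.10590751]), array([ 0.46155136, -0.10500659]), array([ 0.5650115, -0.1214368])]
[15.4, 12.3, 0.0] [-0.0, 0.0, -0.157]
[13.2, 14.6, 0.0] [-0.0, 0.0, -0.157]
[10.9, 16.5, 0.0] [-0.0, 0.0, -0.157]
[8.1, 17.9, 0.0] [-0.0, 0.0, -0.157]
[5.2, 19.0, 0.0] [-0.0, 0.0, -0.157]
[2.2, 19.6, 0.0] [-0.0, 0.0, -0.157]
[-1.0, 19.7, 0.0] [-0.0, 0.0, -0.158]
[-4.0, 19.3, 0.0] [-0.0, 0.0, -0.157]
[-6.9, 18.4, 0.0] [-0.0, 0.0, -0.157]
[-9.8, 17.2, 0.0] [-0.0, 0.0, -0.157]

[5.0, 0.3, 0.0] [0.0, 0.0, -0.008]
[5.0, 0.3, 0.0] [-0.0, 0.0, -0.008]
[5.0, 0.4, 0.0] [-0.0, 0.0, -0.008]
[5.0, 0.4, 0.0] [-0.0, 0.0, -0.007]
[5.0, 0.5, 0.0] [-0.0, 0.0, -0.008]
[5.0, 0.4, 0.0] [-0.0, 0.0, -0.008]
[5.0, 0.6, 0.0] [-0.0, 0.0, -0.008]
[5.0, 0.5, 0.0] [-0.0, 0.0, -0.008]
[5.0, 0.7, 0.0] [-0.0, 0.0, -0.008]
```

```bash
python3 -m crank '[{"gripper":85,"travel":[0,0,-30],"twist":[0,0,0]},{"gripper":85,"travel":[0,0,-50],"twist":[0,0,0]},{"gripper":85,"travel":[15.4,12.3,0],"twist":[0,0,-0.157]},{"gripper":85,"travel":[13.2,14.6,0],"twist":[0,0,-0.157]},{"gripper":85,"travel":[10.9,16.5,0],"twist":[0,0,-0.157]},{"gripper":85,"travel":[8.1,17.9,0],"twist":[0,0,-0.157]},{"gripper":85,"travel":[5.2,19,0],"twist":[0,0,-0.157]},{"gripper":85,"travel":[2.2,19.6,0],"twist":[0,0,-0.157]},{"gripper":85,"travel":[-1,19.7,0],"twist":[0,0,-0.158]},{"gripper":85,"travel":[-4,19.3,0],"twist":[0,0,-0.157]},{"gripper":85,"travel":[-6.9,18.4,0],"twist":[0,0,-0.157]},{"gripper":85,"travel":[-9.8,17.2,0],"twist":[0,0,-0.157]}]'; python3 obs.py wrist:w5
python3 - <<'E'
from fit import *
c,im,h,roi=board("w5",0,0,640,0,400)
bd=big(roi&(h[...,0]<21)&(h[...,1]>90)&(h[...,2]>40)); print(bd.sum(),bd[0].sum(),rect(plane(c,bd,.021)))
E
```

```text
time: 9.22
ee_pos: [0.6565, -0.0052, 0.0701]
tcp_rot: [180.0, 0.1, 171.2]
wrist_force: [-0.2, -0.7, 0.2]
opening: 0.0851
grasp_force: 0.0
9.22 q [-0.4574 19.2549  8.9636 79.5678  0.0014  8.2937] [ 0.6565 -0.0052  0.0701] [179.9783   0.1392 171.2489] F [-0.2003 -0.6686  0.23  ] op 0.08505086326693656 0.0
77526 449 ((0.5770013427734375, 0.006669677734375), (257.9880676269531, 113.11725616455078), 81.20745849609375)
```

```bash
python3 -m crank '[{"gripper":85,"travel":[0,0,45],"twist":[0,0,0]},{"gripper":85,"travel":[0,0,34],"twist":[0,0,0]},{"gripper":85,"travel":[6,0.3,0],"twist":[0,0,-0.008]},{"gripper":85,"travel":[5,0.3,0],"twist":[0,0,-0.008]},{"gripper":85,"travel":[5,0.4,0],"twist":[0,0,-0.008]},{"gripper":85,"travel":[5,0.4,0],"twist":[0,0,-0.008]},{"gripper":85,"travel":[5,0.5,0],"twist":[0,0,-0.008]},{"gripper":85,"travel":[5,0.4,0],"twist":[0,0,-0.008]},{"gripper":85,"travel":[5,0.6,0],"twist":[0,0,-0.008]},{"gripper":85,"travel":[5,0.5,0],"twist":[0,0,-0.008]},{"gripper":85,"travel":[5,0.7,0],"twist":[0,0,-0.008]},{"gripper":85,"travel":[0,0,0],"twist":[0,0,0]}]'; python3 obs.py wrist:w6 top:t6
python3 - <<'E'
from fit import *
c,im,h,roi=board("w6",0,0,640,0,400)
bd=big(roi&(h[...,0]<21)&(h[...,1]>90)&(h[...,2]>40)); print(bd.sum(),rect(plane(c,bd,.021)))
E
```

```text
time: 10.78
ee_pos: [0.6114, 0.0043, -0.0085]
tcp_rot: [180.0, 0.2, 175.1]
wrist_force: [4.2, -0.1, 4.2]
opening: 0.0851
grasp_force: 2.3
10.78 q [ 0.407  15.1847 -4.9403 69.6263  0.0014  5.3043] [ 0.6114  0.0043 -0.0085] [179.9756   0.2475 175.1026] F [ 4.1872 -0.079   4.1902] op 0.08506857815198912 2.3188100941479206
165481 ((0.5493155517578125, 0.009335517883300781), (256.6247863769531, 100.9869155883789), 85.06346130371094)
```

Run:
```python
from plan import *
p0=[.6114,.0043,.09];R0=Rm([180,0,175.1]);p1=[.4947,-.1404,.09];R1=Rm([180,0,85])
rows(p0,R0,lin(p0,R0,p1,R1,10))
```

```text
[10.4, -15.4, -0.0] [0.0, -0.0, 0.157]
[7.8, -16.9, -0.0] [-0.0, -0.0, 0.158]
[5.2, -17.8, -0.0] [-0.0, -0.0, 0.157]
[2.2, -18.5, -0.0] [-0.0, -0.0, 0.157]
[-0.7, -18.6, -0.0] [-0.0, -0.0, 0.157]
[-3.5, -18.2, -0.0] [-0.0, -0.0, 0.158]
[-6.4, -17.5, -0.0] [-0.0, -0.0, 0.157]
[-9.1, -16.2, -0.0] [-0.0, -0.0, 0.157]
[-11.4, -14.6, -0.0] [-0.0, -0.0, 0.157]
[-13.6, -12.7, -0.0] [-0.0, -0.0, 0.158]
```

```bash
python3 -m crank '[{"gripper":85,"travel":[-5,0,-40],"twist":[0,0,0]},{"gripper":85,"travel":[5,0,-58.5],"twist":[0,0,0]},{"gripper":85,"travel":[10.4,-15.4,0],"twist":[0,0,0.157]},{"gripper":85,"travel":[7.8,-16.9,0],"twist":[0,0,0.158]},{"gripper":85,"travel":[5.2,-17.8,0],"twist":[0,0,0.157]},{"gripper":85,"travel":[2.2,-18.5,0],"twist":[0,0,0.157]},{"gripper":85,"travel":[-0.7,-18.6,0],"twist":[0,0,0.157]},{"gripper":85,"travel":[-3.5,-18.2,0],"twist":[0,0,0.158]},{"gripper":85,"travel":[-6.4,-17.5,0],"twist":[0,0,0.157]},{"gripper":85,"travel":[-9.1,-16.2,0],"twist":[0,0,0.157]},{"gripper":85,"travel":[-11.4,-14.6,0],"twist":[0,0,0.157]},{"gripper":85,"travel":[-13.6,-12.7,0],"twist":[0,0,0.158]}]'; python3 -m crank '[{"gripper":85,"travel":[0,0,0],"twist":[0,0,0]},{"gripper":85,"travel":[0,0,50],"twist":[0,0,0]},{"gripper":85,"travel":[0,0,48],"twist":[0,0,0]},{"gripper":85,"travel":[0,0,0],"twist":[0,0,0]}]'; python3 obs.py wrist:w7
python3 - <<'E'
from fit import *
c,im,h,roi=board("w7",0,0,640,0,400)
bd=big(roi&(h[...,0]<21)&(h[...,1]>90)&(h[...,2]>40)); print(bd.sum(),rect(plane(c,bd,.021)))
E
```

```text
time: 12.38
ee_pos: [0.4922, -0.1406, 0.0876]
tcp_rot: [-179.9, -0.0, 84.7]
wrist_force: [0.8, -0.6, 0.4]
opening: 0.0849
grasp_force: 0.0
time: 12.88
ee_pos: [0.4936, -0.1398, -0.011]
tcp_rot: [-180.0, -0.0, 85.2]
wrist_force: [-1.0, 0.7, 0.5]
opening: 0.085
grasp_force: 0.0
12.88 q [-15.8189   2.5508 -19.5042  67.9573   0.0095  78.9858] [ 0.4936 -0.1398 -0.011 ] [-179.9897   -0.0117   85.1953] F [-0.9687  0.7328  0.4881] op 0.08503065467651537 0.0
128017 ((0.49257623291015623, -0.07057469177246094), (89.23688507080078, 197.3650360107422), 85.14618682861328)
```

```bash
python3 -m crank '[{"gripper":85,"travel":[6,0,-2],"twist":[0,0,0]},{"gripper":85,"travel":[8,0,0],"twist":[0,0,0]},{"gripper":85,"travel":[8,0,0],"twist":[0,0,0]},{"gripper":85,"travel":[9,0,0],"twist":[0,0,0]},{"gripper":85,"travel":[9,0,0],"twist":[0,0,0]},{"gripper":85,"travel":[9,0,0],"twist":[0,0,0]},{"gripper":85,"travel":[9,0,0],"twist":[0,0,0]},{"gripper":85,"travel":[9,0,0],"twist":[0,0,0]},{"gripper":85,"travel":[9,0,0],"twist":[0,0,0]},{"gripper":85,"travel":[9,0,0],"twist":[0,0,0]},{"gripper":85,"travel":[9,0,0],"twist":[0,0,0]},{"gripper":85,"travel":[6,0,0],"twist":[0,0,0]}]'; python3 obs.py wrist:w8 scene:s8
python3 - <<'E'
from fit import *
c,im,h,roi=board("w8",0,0,640,0,400)
bd=big(roi&(h[...,0]<21)&(h[...,1]>90)&(h[...,2]>40)); print(bd.sum(),rect(plane(c,bd,.021)))
E
```

```text
time: 14.42
ee_pos: [0.5021, -0.0406, -0.0079]
tcp_rot: [180.0, 0.1, 85.0]
wrist_force: [-0.6, -5.5, 1.6]
opening: 0.0852
grasp_force: 3.0
14.43 q [ -4.5775   1.1393 -20.6028  68.2414  -0.0787  90.4311] [ 0.5021 -0.0406 -0.0079] [179.9828   0.0786  84.9914] F [-0.5751 -5.465   1.6169] op 0.08522418783954427 3.0249342508614063
134991 ((0.5005043029785157, 0.023670913696289063), (101.12015533447266, 200.2169189453125), 84.94954681396484)
```

View pics/s8.png

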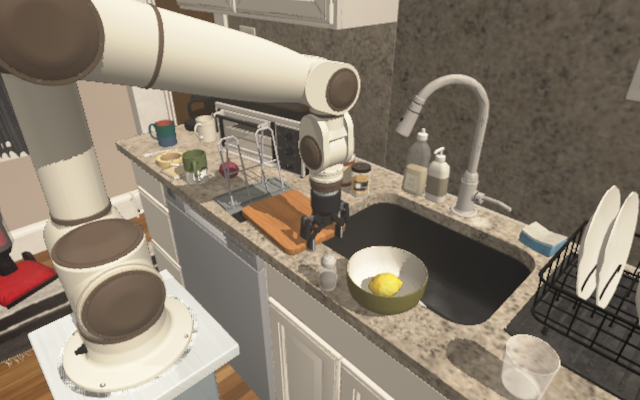

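```bash
python3 -m crank '[{"gripper":85,"travel":[6,0,0],"twist":[0,0,0]},{"gripper":85,"travel":[7,0,0],"twist":[0,0,0]},{"gripper":85,"travel":[7,0,0],"twist":[0,0,0]},{"gripper":85,"travel":[7,0,0],"twist":[0,0,0]},{"gripper":85,"travel":[6,0,0],"twist":[0,0,0]},{"gripper":85,"travel":[4,0,0],"twist":[0,0,0]},{"gripper":85,"travel":[0,0,0],"twist":[0,0,0]}]'; python3 obs.py wrist:w9
python3 - <<'E'
from fit import *
c,im,h,roi=board("w9",0,0,640,0,400)
bd=big(roi&(h[...,0]<21)&(h[...,1]>90)&(h[...,2]>40)); r=rect(plane(c,bd,.021));print(bd.sum(),r)
e=np.array(r[0])-min(r[1])/2000*np.array([.0868,.9962]); d=e-[.520,.247]; print("end rack xy",d@[.9962,-.0868],d@[.0868,.9962])
E
```

```text
time: 15.4
ee_pos: [0.5053, -0.0036, -0.0081]
tcp_rot: [180.0, -0.0, 85.0]
wrist_force: [-0.6, -1.7, 0.8]
opening: 0.0851
grasp_force: 0.8
15.4 q [ -0.4183   1.3785 -20.3835  68.2351   0.0174  94.597 ] [ 0.5053 -0.0036 -0.0081] [179.9985  -0.0176  84.9847] F [-0.5598 -1.6781  0.7555] op 0.08507600943431255 0.7687428686767817
135713 ((0.5037413024902344, 0.06067212295532227), (101.04417419433594, 201.9638214111328), 84.94114685058594)
end rack xy -2.365473175049686e-05 -0.23755058035941376
```

```bash
python3 -m crank '[{"gripper":85,"travel":[2,0,0],"twist":[0,0,0]},{"gripper":85,"travel":[2,0,0],"twist":[0,0,0]},{"gripper":85,"travel":[0,0,0],"twist":[0,0,0]}]'; python3 obs.py wrist:w10
python3 - <<'E'
from fit import *
c,im,h,roi=board("w10",0,0,640,0,400)
bd=big(roi&(h[...,0]<21)&(h[...,1]>90)&(h[...,2]>40)); r=rect(plane(c,bd,.021));print(bd.sum(),r)
e=np.array(r[0])-min(r[1])/2000*np.array([.0868,.9962]); d=e-[.520,.247]; print("end rack xy",d@[.9962,-.0868],d@[.0868,.9962])
# FK fit: q1 yaw, q2,q3,q4 pitch; q5 tool down so far -> planar fit
from scipy.optimize import least_squares
D=[eval(l) for l in open("q.txt")]; Q=np.radians([d[0] for d in D]); P=np.array([d[1] for d in D])
r_=np.hypot(P[:,0],P[:,1])
def res(v,full=0):
    h0,a,b,g,L,r0=v
    # link1 at angle q2 from vertical, link2 direction (b,g) rotated by q3-sign
    out=[]
    for s in (1,):
        th1=Q[:,1]; th2=Q[:,2]
        R=r0+a*np.sin(th1)+b*np.cos(th2)+g*np.sin(th2); Z=h0+a*np.cos(th1)-b*np.sin(th2)*SG+g*np.cos(th2)*SG
    return np.r_[R-r_,Z-P[:,2]]
for SG in(1,-1):
    s=least_squares(res,[.2,.4,.4,0,.2,0]); print(SG,s.x,np.abs(s.fun).max())
E
```

```text
time: 15.82
ee_pos: [0.5056, -0.0002, -0.0082]
tcp_rot: [-180.0, 0.0, 84.9]
wrist_force: [-0.7, -4.9, 1.9]
opening: 0.0852
grasp_force: 2.3
15.82 q [ -0.0064   1.4299 -20.3386  68.2372  -0.0214  95.0462] [ 0.5056 -0.0002 -0.0082] [-179.9963    0.0218   84.9474] F [-0.659  -4.8615  1.8945] op 0.08520761626815965 2.2500308230519295
135939 ((0.5040533447265625, 0.06414680480957032), (100.958251953125, 202.00967407226562), 84.90361785888672)
end rack xy -1.440064086917597e-05 -0.2340190581142578
1 [-0.4319  0.5125 -0.4293  0.0544  0.1994  0.9193] 0.10238911918336002
-1 [-0.3698  0.4863  0.4348 -0.0179  0.2     0.0748] 0.10454640899865891
```

```bash
python3 -m crank '[{"gripper":85,"travel":[-10,0,0],"twist":[0,0,0]},{"gripper":85,"travel":[-15,0,-10],"twist":[0,0,0]},{"gripper":85,"travel":[0,0,-50],"twist":[0,0,0]},{"gripper":85,"travel":[0,0,-50],"twist":[0,0,0]},{"gripper":85,"travel":[0,0,-50],"twist":[0,0,0]},{"gripper":85,"travel":[0,30,-30],"twist":[0,0.16,0]},{"gripper":85,"travel":[0,0,0],"twist":[0,0.16,0]},{"gripper":85,"travel":[0,0,0],"twist":[0,0.16,0]},{"gripper":85,"travel":[0,0,0],"twist":[0.16,0,0]},{"gripper":85,"travel":[0,0,0],"twist":[0,0,0]}]'; python3 obs.py
cat > fk.py <<'E'
from h import *
from scipy.optimize import least_squares
def fk(q,v):
    """q deg -> p,R ; v=[h0,a,b,g,r0,L4(q4->q5 along tool),e4,L5]"""
    h0,a,b,g,r0,L4,e4,L5=v; q1,q2,q3,q4,q5,q6=np.radians(q)
    w=np.array([r0+a*np.sin(q2)+b*np.cos(q2-q3)+g*np.sin(q2-q3),0,h0+a*np.cos(q2)-b*np.sin(q2-q3)+g*np.cos(q2-q3)])
    Ry=Rn.from_rotvec([0,q2-q3+q4,0])  # tool dir x -> down at 90
    S=Rn.from_rotvec([0,0,S5*q5]); T=Rn.from_matrix(np.array([[0,0,1],[0,-1,0],[1,0,0]]).T).inv()
    p=w+Ry.apply([L4,0,e4])+(Ry*S).apply([L5,0,0])
    R1=Rn.from_rotvec([0,0,q1]); R=R1*Ry*S*Rn.from_matrix(np.array([[0,0,1],[0,-1,0],[1,0,0]]))*Rn.from_rotvec([0,0,q6])
    return R1.apply(p),R
S5=1
def data(): 
    D=[eval(l) for l in open("q.txt")]; return D
def fit():
    D=data()
    def res(v):
        o=[]
        for q,p,r in D: o+=list(fk(q,v)[0]-p)
        return np.r_[o,1e-4*(np.array(v)-[.3,.4,.4,0,0,.1,0,.2])]
    return least_squares(res,[.3,.4,.4,0,0,.1,0,.2])
E
python3 - <<'E'
import fk
from fk import *
np.set_printoptions(precision=4,suppress=True)
for s5 in(1,-1):
    fk.S5=s5; s=fit(); D=data(); print(s5,s.x,np.abs(s.fun).max()); q,p,r=D[-1]; R=fk.fk(q,s.x)[1]; print(R.as_euler('xyz',degrees=True),r)
    q,p,r=D[0]; print(fk.fk(q,s.x)[1].as_euler('xyz',degrees=True),r)
E
```

```text
time: 17.12
ee_pos: [0.534, -0.0288, 0.178]
tcp_rot: [-170.3, -27.6, 84.7]
wrist_force: [0.4, 0.2, 0.1]
opening: 0.0848
grasp_force: 0.0
17.12 q [-15.9577  15.4709  11.5863 102.0536  24.7011  73.4766] [ 0.534  -0.0288  0.178 ] [-170.3219  -27.6019   84.6717] F [0.4128 0.2178 0.0861] op 0.08478622577825247 0.0
1 [ 0.16    0.4201  0.5188  0.0361  0.      0.1443 -0.      0.285 ] 1.3999997860828756e-05Traceback (most recent call last):
  File "<stdin>", line 5, in <module>
AttributeError: 'function' object has no attribute 'fk'
```

```bash
cat > traj.py <<'E'
from plan import *
import fk
from scipy.optimize import least_squares
V=fk.fit().x
O=np.array([.520,.247,0]); Rr=Rn.from_euler('z',-5,degrees=True)
LO=np.array([-179.16,-48.56,-65.8,-126.05,-82.76,-180]);HI=np.array([179.16,103.87,70.77,130.52,87.17,180])
def W(x,y,z): return O+Rr.apply([x,y,z])
def Rt(al):  # tool: x=-x_r, y up-ish, z = cos a y - sin a z
    a=np.radians(al); return Rr*Rn.from_matrix(np.array([[-1,0,0],[0,np.sin(a),np.cos(a)],[0,np.cos(a),-np.sin(a)]]))
def ik(p,R,q0):
    def f(q):
        P,Q=fk.fk(q,V); return np.r_[(P-p)*5,(Q.inv()*R).as_rotvec()]
    s=least_squares(f,np.clip(q0,LO+.01,HI-.01),bounds=(LO,HI)); return s.x,np.abs(s.fun).max()
def tail(ph,P): # tail bottom corner (y,z) from nose bottom corner
    a=np.radians(ph); return np.array(P)+.26*np.array([-np.cos(a),np.sin(a)])
def loose(ph,P,al,c0,G,x):
    a=np.radians(al); t=np.array([np.cos(a),-np.sin(a)]); n=np.array([np.sin(a),np.cos(a)])
    y,z=tail(ph,P)+c0*t+G/2*n; return W(x,y,z),Rt(al)
def held(ph,P,c0,x): return loose(ph,P,ph,c0,.021,x)
E
python3 - <<'E'
from traj import *
np.set_printoptions(precision=1,suppress=True)
import pickle
for q,p,r in fk.data()[-1:]: print(fk.fk(q,V)[1].as_euler('xyz',degrees=True),r)
c=pickle.load(open("pics/w2.pkl","rb")); print("sink edge w2",[np.round(atz(c,p,0)[:2],3) for p in[(578,195),(606,250)]])
x=.05; q=fk.data()[-1][0]
for al in(36,42):
    q=fk.data()[-1][0]; q[5]=-10
    for ph,P in[(0,(.026,.004)),(0,(.026,.004)),(20,(.026,.003)),(42,(.02,.003))]:
        p,R=loose(ph,P,al,.024,.056,x); q,e=ik(p,R,q); print("L",al,ph,np.round(p,3),q,round(e,4))
for ph in(42,60,75,90,105):
    P=(.026-.021*np.sin(np.radians(ph)),.004+max(0,-.021*np.cos(np.radians(ph))))
    p,R=held(ph,P,.034,x); q,e=ik(p,R,q); print("T",ph,np.round(p,3),q,round(e,4))
E
```

```text
[170.3  27.6 -95.3] [-170.32192867581725, -27.601877783113736, 84.67170539851465]
sink edge w2 [array([0.6, 0. ]), array([0.7, 0. ])]
L 36 0 [0.6 0.  0. ] [-19.1  20.4 -10.7  77.5  51.7 156.9] 0.0
L 36 0 [0.6 0.  0. ] [-19.1  20.4 -10.7  77.5  51.7 156.9] 0.0
L 36 20 [0.6 0.1 0.1] [-17.5  14.7  -7.2  84.7  52.2 159.3] 0.0
L 36 42 [0.6 0.1 0.2] [-13.    8.9  -3.9  87.9  53.2 166.6] 0.0
L 42 0 [0.6 0.  0. ] [-17.2  16.8 -12.4  73.9  46.6 162.1] 0.0
L 42 0 [0.6 0.  0. ] [-17.2  16.8 -12.4  73.9  46.6 162.1] 0.0
L 42 20 [0.6 0.1 0.1] [-15.6  11.6  -8.3  81.6  46.9 164.4] 0.0
L 42 42 [0.6 0.1 0.2] [-11.    6.8  -4.   85.8  47.7 171.1] 0.0
T 42 [0.6 0.1 0.2] [-12.2   7.8  -5.   85.2  47.5 169.3] 0.0
T 60 [0.6 0.1 0.2] [ -0.9   5.4   2.9  87.5  31.8 180. ] 0.0614
T 75 [0.6 0.2 0.2] [  8.2  10.6  13.5  93.6  21.  180. ] 0.2147
T 90 [0.6 0.3 0.2] [ 17.3  17.4  23.8  98.4  10.5 180. ] 0.3848
T 105 [0.6 0.3 0.2] [ 26.1  25.4  34.  102.8  -0.3 180. ] 0.5485
```

```bash
sed -i "s/\*Rn.from_rotvec(\[0,0,q6\])/*Rn.from_rotvec([0,0,q6+np.pi])/" fk.py
python3 - <<'E'
from traj import *
np.set_printoptions(precision=3,suppress=True)
import pickle
q,p,r=fk.data()[-1]; print(fk.fk(q,V)[1].as_euler('xyz',degrees=True),r)
c=pickle.load(open("pics/w2.pkl","rb")); print("sink edge w2",[atz(c,p_,0)[:2] for p_ in[(578,195),(606,250)]])
x=.05; R0=Rm(r)
t,R=loose(0,(.026,.003),42,.024,.056,x); z=R.apply([0,0,1]); pre=t-.1*z
print("entry",t,"pre",pre); rows(p,R0,lin(p,R0,pre,R,12))
for P_,R_ in lin(p,R0,pre,R,12)[::3]+[(pre,R),(t,R)]: q,e=ik(P_,R_,q); print(np.round(q,1),round(e,4))
E
```

```text
[-170.322  -27.602   84.672] [-170.32192867581725, -27.601877783113736, 84.67170539851465]
sink edge w2 [array([0.648, 0.025]), array([0.743, 0.03 ])]
entry [0.553 0.046 0.008] pre [ 0.546 -0.028  0.075]
[-3.9, 2.3, 7.4] [-0.034, 0.013, -0.132]
[-4.1, 1.5, 7.5] [-0.034, 0.012, -0.132]
[-4.5, 0.6, 7.4] [-0.034, 0.013, -0.132]
[-4.5, -0.1, 7.4] [-0.034, 0.012, -0.132]
[-4.6, -1.1, 7.3] [-0.034, 0.013, -0.132]
[-4.5, -1.8, 7.2] [-0.034, 0.012, -0.132]
[-4.2, -2.7, 7.0] [-0.034, 0.013, -0.132]
[-4.0, -3.5, 6.9] [-0.034, 0.012, -0.132]
[-3.5, -4.2, 6.8] [-0.034, 0.013, -0.132]
[-3.0, -4.8, 6.5] [-0.034, 0.012, -0.132]
[-2.4, -5.5, 6.3] [-0.034, 0.013, -0.132]
[-1.7, -5.9, 6.1] [-0.035, 0.012, -0.132]
[-16.5  13.9   8.8  99.3  25.9  66.1] 0.0
[-18.6  10.9   1.7  92.4  30.6  42.9] 0.0
[-21.1  10.9  -2.8  88.1  36.2  18. ] 0.0
[-23.3  14.4  -4.2  87.2  41.6  -8.8] 0.0
[-24.4  18.5  -3.1  88.6  44.5 -27.7] 0.0
[-17.2  16.9 -12.5  73.8  46.6 -17.9] 0.0
```

```bash
python3 -m crank '[{"gripper":62,"travel":[-3.9,2.3,7.4],"twist":[-0.034,0.013,-0.132]},{"gripper":56,"travel":[-4.1,1.5,7.5],"twist":[-0.034,0.012,-0.132]},{"gripper":56,"travel":[-4.5,0.6,7.4],"twist":[-0.034,0.013,-0.132]},{"gripper":56,"travel":[-4.5,-0.1,7.4],"twist":[-0.034,0.012,-0.132]},{"gripper":56,"travel":[-4.6,-1.1,7.3],"twist":[-0.034,0.013,-0.132]},{"gripper":56,"travel":[-4.5,-1.8,7.2],"twist":[-0.034,0.012,-0.132]},{"gripper":56,"travel":[-4.2,-2.7,7],"twist":[-0.034,0.013,-0.132]},{"gripper":56,"travel":[-4,-3.5,6.9],"twist":[-0.034,0.012,-0.132]},{"gripper":56,"travel":[-3.5,-4.2,6.8],"twist":[-0.034,0.013,-0.132]},{"gripper":56,"travel":[-3,-4.8,6.5],"twist":[-0.034,0.012,-0.132]},{"gripper":56,"travel":[-2.4,-5.5,6.3],"twist":[-0.034,0.013,-0.132]},{"gripper":56,"travel":[-1.7,-5.9,6.1],"twist":[-0.035,0.012,-0.132]}]'; python3 obs.py wrist:w11 scene:s11
python3 - <<'E'
import cv2,numpy as np
a=cv2.imread("pics/w11.png"); b=cv2.imread("pics/s11.png")[150:300,220:420]
b=cv2.resize(b,(400,300),interpolation=cv2.INTER_CUBIC); a=cv2.resize(a,(480,300))
c=np.zeros((600,800,3),np.uint8); c[:300,:480]=a; c[300:,:400]=b
w4=cv2.resize(cv2.imread("pics/w6.png"),(320,200)); c[:200,480:]=w4
w7=cv2.resize(cv2.imread("pics/w10.png"),(400,250)); c[300:550,400:]=w7
cv2.imwrite("pics/m11.png",c)
E
```

```text
time: 18.62
ee_pos: [0.5466, -0.0275, 0.0804]
tcp_rot: [132.1, 1.0, 175.2]
wrist_force: [0.4, 0.1, 0.2]
opening: 0.0563
grasp_force: 0.0
18.62 q [-24.3579  17.7329  -3.3196  88.4524  44.6827 -28.0497] [ 0.5466 -0.0275  0.0804] [132.0907   0.975  175.1777] F [0.3541 0.0996 0.1563] op 0.05634153246568333 0.0
```

View pics/m11.png

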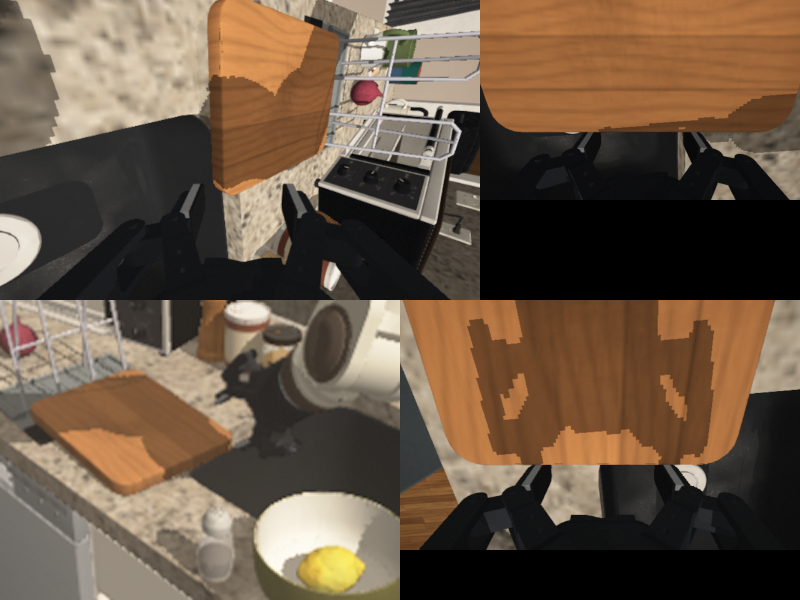

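Run:
```python
from h import *
import pickle
np.set_printoptions(precision=3,suppress=True)
for n,ps in [("w10",[(568,149),(635,144),(320,290)]),("w6",[(406,280),(406,310)]),("w11",[(287,190),(300,300),(303,335),(60,195),(200,162),(282,160)]),("w1",[(312,265),(318,290),(324,315)]),("w5",[])]:
    c=pickle.load(open(f"pics/{n}.pkl","rb"))
    print(n,[atz(c,p,0)[:2] for p in ps],"z.021",)
c=pickle.load(open("pics/w11.pkl","rb")); print("board tail corners w11",[atz(c,p,.021)[:2] for p in[(283,95),(290,251)]], atz(c,(283,247),0)[:2])
```

```text
w10 [array([0.625, 0.051]), array([0.655, 0.05 ]), array([ 0.502, -0.015])] z.021
w6 [array([0.626, 0.049]), array([0.645, 0.049])] z.021
w11 [array([0.538, 0.017]), array([0.654, 0.02 ]), array([0.7 , 0.02]), array([ 0.501, -0.116]), array([ 0.5  , -0.049]), array([0.513, 0.015])] z.021
w1 [array([0.658, 0.046]), array([0.71 , 0.043]), array([0.766, 0.039])] z.021
w5 [] z.021
board tail corners w11 [array([0.464, 0.005]), array([ 0.579, -0.003])] [0.588 0.007]
```

```bash
python3 -m crank '[{"gripper":56,"travel":[0,-3,10],"twist":[0,0,0]},{"gripper":56,"travel":[0,0,25],"twist":[0,0,0]},{"gripper":56,"travel":[0,0,25],"twist":[0,0,0]},{"gripper":56,"travel":[0,0,25],"twist":[0,0,0]},{"gripper":56,"travel":[0,0,15],"twist":[0,0,0]},{"gripper":56,"travel":[0,0,0],"twist":[0,0,0]}]'; python3 obs.py wrist:w12
python3 - <<'E'
from traj import *
x=.05
ps=[loose(ph,(.026-.006*ph/42,.003),42,.024,.056,x) for ph in np.linspace(0,42,13)]
a=loose(0,(.026,.003),42,.024,.056,x); print(a[0],a[1].as_euler('xyz',degrees=True)); rows(a[0],a[1],ps[1:])
E
```

```text
time: 19.48
ee_pos: [0.5526, 0.0459, 0.0095]
tcp_rot: [132.1, 0.4, 175.1]
wrist_force: [0.0, 0.3, -0.9]
opening: 0.0557
grasp_force: 0.6
19.48 q [-17.1721  16.4717 -12.7249  73.5749  46.5648 -17.937 ] [0.5526 0.0459 0.0095] [132.1091   0.4459 175.0526] F [ 0.045   0.2987 -0.9345] op 0.05571454548877528 0.5934909638017416
[0.55260268 0.04596462 0.00774892] [132.   0. 175.]
[0.0, 11.8, -10.6] [0.0, 0.0, 0.0]
[-0.0, 12.4, -9.9] [0.0, 0.0, 0.0]
[-0.0, 12.9, -9.1] [0.0, 0.0, 0.0]
[-0.0, 13.5, -8.2] [0.0, 0.0, 0.0]
[-0.0, 13.9, -7.4] [0.0, 0.0, 0.0]
[-0.0, 14.3, -6.5] [0.0, 0.0, 0.0]
[-0.0, 14.6, -5.6] [0.0, 0.0, 0.0]
[-0.0, 15.0, -4.7] [0.0, 0.0, 0.0]
[-0.0, 15.2, -3.8] [0.0, 0.0, 0.0]
[-0.0, 15.3, -2.8] [0.0, 0.0, 0.0]
[-0.0, 15.5, -1.8] [0.0, 0.0, 0.0]
[-0.0, 15.6, -0.8] [0.0, 0.0, 0.0]
```

```bash
python3 -m crank '[{"gripper":56,"travel":[0,6,-5],"twist":[0,0,0]},{"gripper":56,"travel":[0,5.8,-5.6],"twist":[0,0,0]},{"gripper":56,"travel":[0,12.4,-9.9],"twist":[0,0,0]},{"gripper":56,"travel":[0,12.9,-9.1],"twist":[0,0,0]},{"gripper":56,"travel":[0,13.5,-8.2],"twist":[0,0,0]},{"gripper":56,"travel":[0,13.9,-7.4],"twist":[0,0,0]},{"gripper":56,"travel":[0,0,0],"twist":[0,0,0]}]'; python3 obs.py wrist:w13 scene:s13
python3 - <<'E'
import cv2,numpy as np
a=cv2.imread("pics/w13.png"); b=cv2.imread("pics/s13.png")[130:290,210:410]
c=np.zeros((600,800,3),np.uint8); c[:250,:400]=cv2.resize(a,(400,250)); c[280:,:400]=cv2.resize(b,(400,320),interpolation=cv2.INTER_CUBIC)
d=cv2.imread("pics/w12.png"); c[:250,400:]=cv2.resize(d,(400,250)); cv2.imwrite("pics/m13.png",c)
E
```

```text
time: 20.4
ee_pos: [0.554, 0.0544, 0.0894]
tcp_rot: [132.1, 0.7, 175.1]
wrist_force: [-0.6, -7.1, -2.2]
opening: 0.0563
grasp_force: 2.7
20.4 q [-16.3005  11.937   -8.7049  81.0181  46.7786 -16.7113] [0.554  0.0544 0.0894] [132.1237   0.6674 175.0571] F [-0.6473 -7.1091 -2.1565] op 0.05626852747146734 2.701971475034952
```

```bash
python3 -m crank '[{"gripper":56,"travel":[0,14.3,-6.5],"twist":[0,0,0]},{"gripper":56,"travel":[0,14.6,-5.6],"twist":[0,0,0]},{"gripper":56,"travel":[0,15,-4.7],"twist":[0,0,0]},{"gripper":56,"travel":[0,15.2,-3.8],"twist":[0,0,0]},{"gripper":56,"travel":[0,15.3,-2.8],"twist":[0,0,0]},{"gripper":56,"travel":[0,15.5,-1.8],"twist":[0,0,0]},{"gripper":56,"travel":[0,12,-0.8],"twist":[0,0,0]},{"gripper":56,"travel":[0,0,0],"twist":[0,0,0]}]'; python3 obs.py wrist:w14 scene:s14 top:t14
python3 - <<'E'
import cv2,numpy as np
a=cv2.imread("pics/w14.png"); b=cv2.imread("pics/s14.png")[100:290,200:420]; t=cv2.imread("pics/t14.png")[190:300,220:360]
c=np.zeros((600,800,3),np.uint8); c[:250,:400]=cv2.resize(a,(400,250)); c[250:,:400]=cv2.resize(b,(400,350),interpolation=cv2.INTER_CUBIC)
c[250:565,400:]=cv2.resize(t,(400,315),interpolation=cv2.INTER_CUBIC)
c[:250,400:]=cv2.resize(cv2.imread("pics/w12.png"),(400,250)); cv2.imwrite("pics/m14.png",c)
E
```

```text
time: 21.5
ee_pos: [0.5569, 0.1042, 0.1814]
tcp_rot: [132.1, 0.6, 175.1]
wrist_force: [1.1, -3.3, -1.3]
opening: 0.0561
grasp_force: 1.2
21.5 q [-11.2135   6.4381  -4.3609  85.594   47.6145  -9.4108] [0.5569 0.1042 0.1814] [132.0639   0.5829 175.1151] F [ 1.0785 -3.3199 -1.3115] op 0.05610667830257572 1.1879247799515724
```

```bash
cat > bf.py <<'E'
from traj import *
import pickle,sys
from scipy.optimize import minimize
def mask(n,roi):
    im=cv2.imread(f"pics/{n}.png"); h=cv2.cvtColor(im,cv2.COLOR_BGR2HSV).astype(int)
    m=(h[...,0]<21)&(h[...,1]>100)&(h[...,2]>50); r=np.zeros_like(m); r[roi[1]:roi[3],roi[0]:roi[2]]=1
    m=(m&r).astype(np.uint8); m=cv2.morphologyEx(m,cv2.MORPH_OPEN,np.ones((2,2))); k,l,s,_=cv2.connectedComponentsWithStats(m)
    return (l==1+np.argmax(s[1:,4])).astype(np.uint8)
def corners(py,pz,ph,x,yaw):
    a=np.radians(ph); u=np.array([-np.cos(a),np.sin(a)]); n=np.array([np.sin(a),np.cos(a)]); o=[]
    cyaw,syaw=np.cos(np.radians(yaw)),np.sin(np.radians(yaw))
    for X in(-.1,.1):
        for s in(0,.26):
            for t in(0,.021):
                y,z=np.array([py,pz])+s*u+t*n; o.append(W(x+X*cyaw-(y-py)*syaw,py+(y-py)*cyaw+X*syaw,z))
    return o
def hull(c,v):
    pts=np.array([proj(c,X) for X in corners(*v)],np.float32); return cv2.convexHull(pts)
def cost(v,data):
    e=0
    for c,m,b in data:
        hu=hull(c,v); im=np.zeros((1600,2560),np.uint8); cv2.fillConvexPoly(im,np.round(hu*4).astype(np.int32),1); im=cv2.resize(im*255,(640,400),interpolation=cv2.INTER_AREA)/255.
        # outside-mask pixels cheap when dark (occluder) 
        e+=((1-im)*m).sum()+(im*(1-m)*b).sum()
    return e
def run(views,v0):
    data=[]
    for n,roi in views:
        c=pickle.load(open(f"pics/{n}.pkl","rb")); m=mask(n,roi); g=cv2.imread(f"pics/{n}.png").max(2)
        sat=cv2.cvtColor(cv2.imread(f"pics/{n}.png"),cv2.COLOR_BGR2HSV)[...,1]
        data.append((c,m.astype(float),np.where(g<60,0.1,.7))); print(n,m.sum())
    best=None
    for ph in v0[2]:
        s=minimize(cost,[v0[0],v0[1],ph,v0[3],v0[4]],args=(data,),method="Nelder-Mead",options=dict(initial_simplex=np.array([[v0[0],v0[1],ph,v0[3],v0[4]]]*6)+np.vstack([np.zeros(5),np.diag([.01,.01,8,.01,4])]),maxiter=400))
        if best is None or s.fun<best.fun: best=s
    print(np.round(best.x,4),round(best.fun)); return best
E
python3 - <<'E'
from bf import *
run([("s8",(190,170,350,270))],(-.0147,.004,[2],0,0))
run([("s14",(190,130,380,270))],(.02,.003,[15,30,45],0,0))
run([("s13",(190,130,380,270))],(.02,.003,[5,15,30],0,0))
E
```

```text
s8 2754
[-0.0095 -0.0074  1.5816  0.0095 -1.0583] 677
s14 1486
[ 2.71000e-02 -5.50000e-03  4.16243e+01  4.60000e-03  6.31900e-01] 103
s13 2238
[ 3.64000e-02 -9.30000e-03  1.70975e+01  5.40000e-03  1.92110e+00] 70
```

```bash
python3 -m crank '[{"gripper":47,"travel":[0,-4.4,3],"twist":[0,0,0]},{"gripper":38,"travel":[0,-4.4,3],"twist":[0,0,0]},{"gripper":29,"travel":[0,-4.4,3],"twist":[0,0,0]},{"gripper":16,"travel":[0,-4.3,1],"twist":[0,0,0]},{"gripper":16,"travel":[0,0,0],"twist":[0,0,0]},{"gripper":16,"travel":[0,0,0],"twist":[0,0,0]}]' 80; python3 obs.py scene:s15
python3 - <<'E'
from bf import *
run([("s15",(190,130,380,270))],(.02,.003,[35,45],0,0))
E
```

```text
time: 22.4
ee_pos: [0.5564, 0.0994, 0.1611]
tcp_rot: [132.0, 0.5, 175.0]
wrist_force: [-1.8, -2.7, 3.6]
opening: 0.02
grasp_force: 77.9
22.4 q [-11.7319   7.1102  -5.9146  83.9701  47.5965 -10.0764] [0.5564 0.0994 0.1611] [132.017    0.4774 175.0441] F [-1.759  -2.7197  3.568 ] op 0.019985462131610964 77.91491389274597
s15 1409
[ 2.74000e-02 -5.20000e-03  4.12628e+01  5.00000e-03  1.51480e+00] 99
```

Run:
```python
from traj import *
o=fk.data()[-1]; p0=np.array(o[1]); R0=Rm(o[2]); d=Rr.inv().apply(p0-O); print("tcp rack",d); x=d[0]
ps=[]; N=24
for k in range(1,N+1):
    ph=42+60*k/N; w=min(1,k/5); s=np.sin(np.radians(ph)); c=np.cos(np.radians(ph))
    P=((1-w)*.0174+w*(.026-.021*s), .002+.003*min(1,k/2)+max(0,-.021*c)); ps.append(held(ph,P,.0335,x))
rows(p0,R0,ps); q=o[0]
for P_,R_ in ps[3::5]: q,e=ik(P_,R_,q); print(np.round(q,1),round(e,4),np.round(P_,3))
```

```text
tcp rack [ 0.04916895 -0.14388094  0.16113337]
[-0.1, 10.3, -1.4] [0.043, 0.005, 0.007]
[0.0, 9.9, -1.4] [0.044, 0.0, -0.0]
[0.0, 8.6, -0.5] [0.044, 0.0, -0.0]
[0.0, 8.4, -0.6] [0.043, 0.0, -0.0]
[0.0, 8.2, -0.7] [0.044, 0.0, -0.0]
[0.0, 9.5, 0.4] [0.044, 0.0, -0.0]
[0.0, 9.4, 0.4] [0.043, 0.0, -0.0]
[0.1, 9.5, 0.5] [0.044, 0.0, -0.0]
[-0.0, 9.5, 0.4] [0.043, 0.0, -0.0]
[-0.0, 9.6, 0.5] [0.044, -0.0, -0.0]
[-0.0, 9.5, 0.6] [0.044, -0.0, -0.0]
[-0.0, 9.6, 0.6] [0.043, -0.0, -0.0]
[-0.0, 9.6, 0.6] [0.044, -0.0, -0.0]
[-0.0, 9.7, 0.6] [0.044, -0.0, -0.0]
[-0.0, 9.7, 0.6] [0.043, -0.0, -0.0]
[-0.0, 9.7, 0.6] [0.044, -0.0, -0.0]
[-0.0, 9.7, 0.7] [0.043, -0.0, -0.0]
[-0.0, 9.8, 0.7] [0.044, -0.0, -0.0]
[-0.0, 9.9, 0.6] [0.044, -0.0, -0.0]
[-0.0, 9.9, -0.0] [0.043, -0.0, -0.0]
[0.0, 9.9, -0.3] [0.044, -0.0, -0.0]
[0.0, 9.9, -0.2] [0.044, -0.0, -0.0]
[0.0, 9.8, -0.2] [0.043, -0.0, -0.0]
[0.0, 9.9, -0.3] [0.044, -0.0, -0.0]
[-5.4  3.7 -2.6 84.1 38.  -0.6] 0.0 [0.559 0.123 0.19 ]
[ 4.1  3.1  3.1 85.6 25.2 10.1] 0.0 [0.562 0.162 0.214]
[14.4  7.2 11.3 89.7 12.3 19.9] 0.0 [0.566 0.208 0.228]
[24.  15.5 22.1 96.4  0.4 29. ] 0.0 [0.57  0.256 0.232]
[ 32.2  27.9  37.2 106.6  -9.5  37.8] 0.0 [0.574 0.305 0.229]
```

```bash
python3 -m crank '[{"gripper":14,"travel":[0,5,-1],"twist":[0.021,0.003,0.004]},{"gripper":14,"travel":[0,5.3,-0.4],"twist":[0.022,0.002,0.003]},{"gripper":14,"travel":[0,9.9,-1.4],"twist":[0.044,0,0]},{"gripper":14,"travel":[0,8.6,-0.5],"twist":[0.044,0,0]},{"gripper":14,"travel":[0,8.4,-0.6],"twist":[0.043,0,0]},{"gripper":14,"travel":[0,8.2,-0.7],"twist":[0.044,0,0]},{"gripper":14,"travel":[0,9.5,0.4],"twist":[0.044,0,0]},{"gripper":14,"travel":[0,9.4,0.4],"twist":[0.043,0,0]},{"gripper":14,"travel":[0,9.5,0.5],"twist":[0.044,0,0]},{"gripper":14,"travel":[0,9.5,0.4],"twist":[0.043,0,0]},{"gripper":14,"travel":[0,9.6,0.5],"twist":[0.044,0,0]},{"gripper":14,"travel":[0,9.5,0.6],"twist":[0.044,0,0]}]' 110; python3 obs.py scene:s16
python3 - <<'E'
from bf import *
run([("s16",(190,110,380,270))],(.01,.003,[60,70],0,0))
E
```

```text
time: 23.95
ee_pos: [0.5633, 0.18, 0.2201]
tcp_rot: [159.8, 0.0, 175.0]
wrist_force: [0.5, 0.7, -5.6]
opening: 0.0195
grasp_force: 107.7
23.95 q [ 8.4047  4.232   6.0277 86.9068 19.6337 14.2424] [0.5633 0.18   0.2201] [159.7901   0.0137 175.0063] F [ 0.4564  0.702  -5.6012] op 0.019487949383370732 107.65597701072693
s16 3868
[ 1.18000e-02 -3.40000e-03  6.93371e+01  5.50000e-03  7.70000e-02] 156
```

```bash
python3 -m crank '[{"gripper":14,"travel":[0,9.6,0.6],"twist":[0.043,0,0]},{"gripper":14,"travel":[0,9.6,0.6],"twist":[0.044,0,0]},{"gripper":14,"travel":[0,9.7,0.6],"twist":[0.044,0,0]},{"gripper":14,"travel":[0,9.7,0.6],"twist":[0.043,0,0]},{"gripper":14,"travel":[0,9.7,0.6],"twist":[0.044,0,0]},{"gripper":14,"travel":[0,9.7,0.7],"twist":[0.043,0,0]},{"gripper":14,"travel":[0,9.8,0.7],"twist":[0.044,0,0]},{"gripper":14,"travel":[0,9.9,0.6],"twist":[0.044,0,0]},{"gripper":14,"travel":[0,9.9,0],"twist":[0.043,0,0]},{"gripper":14,"travel":[0,9.9,-0.3],"twist":[0.044,0,0]},{"gripper":14,"travel":[0,9.9,-0.2],"twist":[0.044,0,0]},{"gripper":14,"travel":[0,0,0],"twist":[0,0,0]}]' 110; python3 obs.py scene:s17
python3 - <<'E'
from bf import *
run([("s17",(190,110,380,270))],(.008,.006,[98],0,0))
E
```

```text
time: 25.5
ee_pos: [0.5728, 0.2867, 0.2302]
tcp_rot: [-172.8, 0.0, 175.1]
wrist_force: [-1.1, -0.8, -2.0]
opening: 0.0194
grasp_force: 108.4
25.5 q [ 29.2283  22.5754  30.6973 102.1262  -5.9347  34.3543] [0.5728 0.2867 0.2302] [-172.8448    0.0318  175.0836] F [-1.0744 -0.839  -2.0189] op 0.019416899331241137 108.4275233745575
s17 5042
[ 1.260e-02 -2.700e-03  9.725e+01  7.200e-03  5.310e-01] 139
```

```bash
python3 -m crank '[{"gripper":14,"travel":[0,5,-0.5],"twist":[0.022,0,0]},{"gripper":14,"travel":[0,5,-0.5],"twist":[0.022,0,0]},{"gripper":14,"travel":[0,5,-0.2],"twist":[0.022,0,0]},{"gripper":14,"travel":[0,5,-0.2],"twist":[0.022,0,0]},{"gripper":14,"travel":[0,0,0],"twist":[0,0,0]},{"gripper":14,"travel":[0,0,0],"twist":[0,0,0]}]' 110; python3 obs.py scene:s18 top:t18
python3 - <<'E'
from bf import *
run([("s18",(190,110,380,270))],(.008,.006,[102],0,0))
E
```

```text
time: 26.3
ee_pos: [0.5745, 0.3057, 0.2287]
tcp_rot: [-167.9, -0.0, 175.0]
wrist_force: [1.1, -0.2, -6.2]
opening: 0.0195
grasp_force: 108.0
26.3 q [ 32.2107  28.0882  37.4242 106.7411  -9.6166  37.8338] [0.5745 0.3057 0.2287] [-167.884    -0.0103  174.9995] F [ 1.0561 -0.2304 -6.2393] op 0.019484161309270134 108.02611112594604
s18 5159
[ 9.400000e-03  1.800000e-03  1.012912e+02  4.000000e-03 -2.396000e-01] 167
```

```bash
python3 -m crank '[{"gripper":14,"travel":[0,0.2,1],"twist":[0,0,0]},{"gripper":14,"travel":[0,0.2,1],"twist":[0,0,0]},{"gripper":14,"travel":[0,0.2,1],"twist":[0,0,0]},{"gripper":14,"travel":[0,0,0],"twist":[0,0,0]}]'; python3 -m crank '[{"gripper":14,"travel":[0,0.2,1],"twist":[0,0,0]},{"gripper":14,"travel":[0,0,0],"twist":[0,0,0]}]'
```

```text
time: 26.9
ee_pos: [0.5746, 0.3056, 0.2278]
tcp_rot: [-168.0, 0.2, 175.0]
wrist_force: [-0.9, 0.0, 6.8]
opening: 0.0198
grasp_force: 110.1
time: 27.15
ee_pos: [0.5747, 0.3056, 0.2277]
tcp_rot: [-168.0, 0.2, 175.0]
wrist_force: [-1.7, 0.8, 12.6]
opening: 0.0191
grasp_force: 110.9
```

```bash
python3 -m crank '[{"gripper":14,"travel":[0,0,-2.2],"twist":[0,0,0]},{"gripper":14,"travel":[0,1.5,-0.3],"twist":[0,0,0]},{"gripper":14,"travel":[0,1.5,-0.3],"twist":[0,0,0]},{"gripper":14,"travel":[0,0,0],"twist":[0,0,0]}]'; python3 -m crank '[{"gripper":14,"travel":[0,3,0],"twist":[0.013,0,0]},{"gripper":14,"travel":[0,3,0],"twist":[0.013,0,0]},{"gripper":14,"travel":[0,0,0],"twist":[0,0,0]}]'
```

```text
time: 27.65
ee_pos: [0.5749, 0.3083, 0.2273]
tcp_rot: [-167.8, 0.1, 175.0]
wrist_force: [-1.2, -2.9, 6.9]
opening: 0.0198
grasp_force: 109.7
time: 28.02
ee_pos: [0.5755, 0.3147, 0.2262]
tcp_rot: [-166.3, 0.1, 175.0]
wrist_force: [-0.3, -3.8, 8.8]
opening: 0.0197
grasp_force: 110.0
```

```bash
python3 -m crank '[{"gripper":14,"travel":[0,2.6,-0.4],"twist":[0.011,0,0]},{"gripper":14,"travel":[0,2.6,-0.4],"twist":[0.011,0,0]},{"gripper":14,"travel":[0,0,0],"twist":[0,0,0]}]'; python3 obs.py scene:s19;  python3 -m crank '[{"gripper":14,"travel":[0,1,0],"twist":[0,0,0]},{"gripper":14,"travel":[0,1,0],"twist":[0,0,0]},{"gripper":14,"travel":[0,0,0],"twist":[0,0,0]}]'
python3 - <<'E'
from bf import *
run([("s19",(190,110,380,270))],(.008,.006,[104],0,0))
E
```

```text
time: 28.4
ee_pos: [0.5759, 0.32, 0.2251]
tcp_rot: [-165.0, 0.0, 175.0]
wrist_force: [0.3, -4.1, 5.7]
opening: 0.0193
grasp_force: 109.5
28.4 q [ 34.054   31.9062  41.9599 109.5944 -11.6085  40.0129] [0.5759 0.32   0.2251] [-165.0156    0.0367  175.0179] F [ 0.2607 -4.134   5.7378] op 0.019290158943161818 109.54939842224121
time: 28.82
ee_pos: [0.576, 0.3209, 0.225]
tcp_rot: [-164.9, 0.0, 175.0]
wrist_force: [-0.8, -7.6, 7.2]
opening: 0.0195
grasp_force: 109.7
s19 5149
[ 8.700000e-03  2.900000e-03  1.048596e+02  3.700000e-03 -2.400000e-02] 165
```

```bash
python3 -m crank '[{"gripper":19,"travel":[0,0,0],"twist":[0,0,0]},{"gripper":22,"travel":[0,0,0],"twist":[0,0,0]},{"gripper":28,"travel":[0,0,0],"twist":[0,0,0]},{"gripper":36,"travel":[0,0,0],"twist":[0,0,0]},{"gripper":36,"travel":[0,0,0],"twist":[0,0,0]},{"gripper":36,"travel":[0,0,-5],"twist":[0,0,0]},{"gripper":36,"travel":[0,0,-15],"twist":[0,0,0]},{"gripper":36,"travel":[0,0,-25],"twist":[0,0,0]},{"gripper":36,"travel":[0,0,-40],"twist":[0,0,0]},{"gripper":36,"travel":[0,0,-40],"twist":[0,0,0]},{"gripper":36,"travel":[0,0,0],"twist":[0,0,0]}]' 20; python3 obs.py scene:s20 top:t20; python3 -m crank '[{"gripper":36,"travel":[0,0,0],"twist":[0,0,0]},{"gripper":36,"travel":[0,0,0],"twist":[0,0,0]},{"gripper":36,"travel":[0,0,0],"twist":[0,0,0]},{"gripper":36,"travel":[0,0,0],"twist":[0,0,0]}]'; python3 obs.py scene:s21
python3 - <<'E'
from bf import *
run([("s20",(190,110,380,270))],(.008,.006,[104],0,0)); run([("s21",(190,110,380,270))],(.008,.006,[104],0,0))
a=cv2.imread("pics/s21.png"); t=cv2.imread("pics/t20.png"); c=np.zeros((600,800,3),np.uint8); c[:400,:480]=cv2.resize(a[110:310,180:420],(480,400),interpolation=cv2.INTER_CUBIC); c[400:600,:320]=cv2.resize(a,(320,200)); c[:400,480:]=cv2.resize(t[180:380,190:350],(320,400)); cv2.imwrite("pics/m21.png",c)
E
```

```text
time: 30.2
ee_pos: [0.5409, 0.3322, 0.3403]
tcp_rot: [-163.9, -0.9, 174.8]
wrist_force: [0.5, 0.0, 0.4]
opening: 0.0364
grasp_force: 0.0
30.2 q [ 36.6322  41.8431  70.765  130.4456 -11.3651  42.872 ] [0.5409 0.3322 0.3403] [-163.8914   -0.8618  174.7887] F [0.4943 0.0307 0.396 ] op 0.03638101429655324 0.0
time: 30.8
ee_pos: [0.5413, 0.3312, 0.3396]
tcp_rot: [-163.8, -0.9, 174.7]
wrist_force: [0.8, 0.2, -0.5]
opening: 0.0358
grasp_force: 0.0
30.8 q [ 36.5432  41.8821  70.7112 130.468  -11.3786  42.8492] [0.5413 0.3312 0.3396] [-163.805    -0.9451  174.723 ] F [ 0.8145  0.2431 -0.4692] op 0.035827784515990266 0.0
s20 5215
[8.200000e-03 3.800000e-03 1.041127e+02 2.800000e-03 1.072100e+00] 119
s21 5211
[8.600000e-03 3.700000e-03 1.042548e+02 3.000000e-03 1.014800e+00] 120
```

View pics/m21.png

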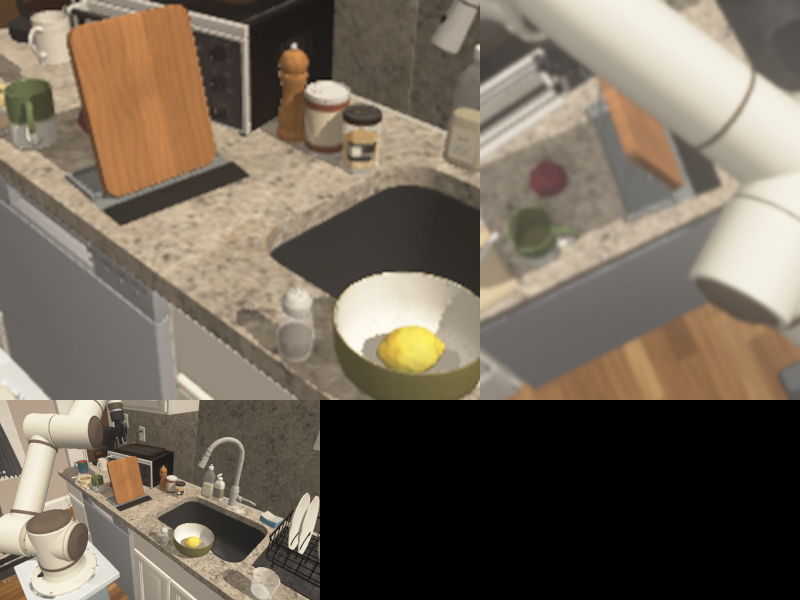

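```bash
python3 -m crank '[{"gripper":36,"travel":[-12,0,8],"twist":[0,0,0]},{"gripper":36,"travel":[-12,0,8],"twist":[0,0,0]},{"gripper":36,"travel":[0,0,0],"twist":[0,0,0]},{"gripper":36,"travel":[0,0,0],"twist":[0,0,0]}]'; python3 obs.py scene:s22
python3 - <<'E'
from bf import *
run([("s22",(190,110,380,270))],(.008,.006,[104],0,0))
from workcell import bot
print(bot.job_done())
E
```

```text
time: 31.35
ee_pos: [0.5639, 0.324, 0.3231]
tcp_rot: [-163.8, -0.9, 174.7]
wrist_force: [-0.7, -0.7, 0.5]
opening: 0.0361
grasp_force: 0.0
31.35 q [ 34.9724  43.1753  70.7144 128.8412 -11.6906  41.2843] [0.5639 0.324  0.3231] [-163.82     -0.9265  174.7172] F [-0.742  -0.7144  0.5119] op 0.03612620345235368 0.0
s22 5213
[8.400000e-03 3.200000e-03 1.041073e+02 2.700000e-03 1.024300e+00] 120
the job is handed in; nothing more can be done
None
```

The lemon is in the fruit bowl and the board stands on its short end in the rack's groove, leaning back about 14 degrees on the wires and close to centred and square (about 3 mm and 1 degree off in the camera fit). I handed the job in at 31.35 s with the robot touching nothing. To line the board up with the rack before the slide, I first nudged it about 33 mm sideways and turned it about 4 degrees.

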